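Thread the setting mandrel through both guide bushes and hold it for the fitter

TASK

Pull the setting mandrel straight up out of its stand, past the sprung plunger that keeps it there, and ease it nose first down through the upper bush of the aluminium frame and on through the bush of the lower plate, whose screws are slack so that the nose can draw it into line; do not force it, and leave the tools lying about undisturbed. Finish with the mandrel held in the gripper, upright, its full thickness right through both bushes and its nose hanging well clear of the frame's base plate, and keep holding it there so that the fitter can tighten the screws.

Things in the scene. Friction and masses are not known exactly. Their poses are not given: they have to be found in the camera images.
- mandrel: Setting mandrel: round steel bar 168 mm long, 14 mm in diameter, 0.21 kg, upright in the stand at first. Origin at the tip of its bullet nose, z along the bar towards the grip. The nose tapers from 4 mm at the tip to the full 14 mm at 14 mm up. A ring groove (9 mm at its root) lies 104 to 113 mm up; a ribbed grip, 18 mm in diameter, from 122 mm up to the end at 168 mm.
- mandrel_grip (a point): Middle of the mandrel's ribbed grip, on its axis, 150 mm above the nose tip; take it from above here, any yaw. It is 162 mm above the bench when parked.
- mandrel_shank (a point): Point on the mandrel's axis 85 mm above the nose tip, in the plain 14 mm shank.
- stand: Mandrel stand, fixed to the bench: dark base 90 x 90 x 10 mm, round steel post 43 mm in diameter. Origin at bench level on the post's axis, z up. Blind upright bore 15.5 mm in diameter; its floor, on which the nose rests, is 12 mm above the bench. Plunger housing and black knob stick out to 45 mm from the axis towards the stand's -x, 121 mm above the bench.
- stand_mouth (a point): Centre of the mouth of the stand's bore, at the top of the post, 131 mm above the bench.
- plunger (a joint): Sprung ball-nosed plunger of the stand, in m: 0 = nose in the mandrel's groove, 0.001 to 0.0023 while the shank pushes it out. Its spring pushes inwards with 5 N at 0 and 8 N at 0.0023: a straight upward pull of about 10 N (at most 15 N) frees the mandrel within the first 6 mm; after that the ball only rubs.
- bush_frame: Aluminium frame, fixed to the bench. Origin at bench level on the upper bush's axis, z up, open front towards its -x. Base plate 135 x 156 mm (x -90 to +45 mm), top at 12 mm; two cheeks at y = +-57 mm carry a fixed top plate 66 x 126 mm, top 115 mm above the bench. Highest: bush flange 118 mm, four screw heads 119 mm at x = -19 and +21, y = +-57 mm.
- upper_bush (a point): Centre of the mouth of the fixed upper bush (brass, flange 34 mm in diameter, 3 mm proud of the top plate), 118 mm above the bench. Bore 15.5 mm in diameter with a lead-in chamfer of 2.5 mm, 17 mm long, running straight down.
- lower_bush (a point): Centre of the mouth of the lower bush, 68 mm above the bench; bush as the upper one, so its lower end is 51 mm above the bench, 39 mm above the base plate. It sits in a steel plate 58 x 86 x 12 mm lying level on ledges between the cheeks, screws slack, a few mm off the upper bush's axis; the nose pushes it into line as it enters.
- float_fore_aft (a joint): Shift of the slack lower plate along the frame's x, in m; 0 = its bush is in line with the upper bush. Free travel +-0.005, about 1 N moves it, and it stays where it is put.
- float_side (a joint): The same along the frame's y, in m. Free travel +-0.005, about 1 N moves it.
- hex_key: Loose hex key, 35 x 90 x 8 mm, lying along y on the front strip of the frame's base plate. Origin at the middle of its underside. Leave it.
- calliper: Loose vernier calliper, 59 x 264 x 8 mm, lying behind the work about along y. Origin at the middle of its underside. Leave it.
- gauge_block: Loose square steel setting block, 25 x 25 x 12 mm, behind the work. Origin at the middle of its underside. Leave it.

How it is judged:
On the way, in this order (a step that is already met when the one before it is completed fails the run):
1. the mandrel is pulled up out of the stand by the gripper, its nose at least 5 mm above the mouth of the bore (z of mandrel in the frame of stand_mouth above 0.005 m and contact force between the fingers and mandrel above 1 N), for 0.1 s.
2. the nose is at least 8 mm down in the upper bush and still above the lower bush (z of mandrel in the frame of upper_bush below -0.008 m and horizontal distance between mandrel and upper_bush below 0.004 m and z of mandrel in the frame of lower_bush above 0 m), for 0.05 s.
At the end, for the whole second after the job is handed in: Gripper holds the mandrel (over 2 N), still, within 0.05 rad of upright, through both bushes: nose tip 32 to 53.5 mm below the lower bush's mouth (full thickness through, at least 2.5 mm clear of the base); bar within 3 mm of both bush axes, bushes within 3 mm of being in line (z of mandrel in the frame of lower_bush between -0.0535 and -0.032 m and horizontal distance between mandrel and lower_bush below 0.003 m and horizontal distance between each of mandrel_shank, lower_bush and upper_bush below 0.003 m and angle between mandrel's own z axis and vertical below 0.05 rad and contact force between the fingers and mandrel above 2 N and linear speed of mandrel below 0.02 m/s); the arm keeps its last pose, push and grip.
It fails at once if the mandrel is rammed against the frame or its bushes (more than 50 N) (contact force between mandrel and bush_frame above 50 N).
It fails at once if the hex key is moved more than 20 mm (distance of hex_key from where it was at the start of the episode above 0.02 m).
It fails at once if the calliper is moved more than 20 mm (distance of calliper from where it was at the start of the episode above 0.02 m).
It fails at once if the setting block is moved more than 20 mm (distance of gauge_block from where it was at the start of the episode above 0.02 m).
It also fails if it takes over 54 s, if anything falls off the work surface, if the arm or the gripper's body presses on something with over 40 N, if the wrist force passes 120 N, or if a joint passes its speed limit or range.

ROBOT

A 7-joint arm with a two-finger parallel gripper is mounted at the origin on a cart in front of the work surface, level with it; the furniture and walls round the work are solid. World frame = base frame: x ahead of the robot, y to its left, z up, the work surface at z = 0. Lengths are in m, angles in rad, forces in N, time in s.
With the tool pointing down it reaches from about 0.4 to 0.85 m from the base axis. Payload 10.4 kg.
Tool frame: the origin (TCP) lies on the centre line of the jaws, within the pads' length; the fingertips stand 22 mm ahead of it and the grasp point (between the pads) lies 3 mm ahead of it; z points along the fingers, y is the line along which they close (so a half turn about z gives the same grasp; the last joint's range is limited). The gripper opens to 87 mm and grips with 3 to 60 N. Pads are 19 mm wide; open, the fingers measure 117 mm over their backs; the gripper's body (75 mm by 190 mm) begins 51 mm behind the grasp point.
Start: joints at [-1.211, 0.332, -0.065, 1.46, 0.022, 1.35, -0.088], TCP at [0.233, 0.58, 0.245] pointing down, gripper open.
Joint ranges: [-2.6, 2.6], [-0.5, 2.12], [-1.47, 1.34], [0.16, 2.42], [-1.27, 4.41], [0.06, 2.06], [-2.6, 2.6]. Speed limits (rad/s): [2.22, 2.22, 2.79, 2.79, 3.14, 3.14, 3.14].

INTERFACE

Orientations are given as a unit quaternion [x, y, z, w].
In Python, from bench import r, viewer, close_job, read_state gives the robot as it stands (r), with the cameras (viewer), the job as plain functions and the readings as plain functions.
- The arm moves only by the shell command python3 jog.py 'ROWS' [FORCE]. ROWS is a JSON list that holds a single list of rows (three levels of brackets), with 1 to 12 rows, each of 5 numbers: dx, dy, dz in m, then a turn about the tool's z in rad, then the finger opening in m; each row is the pose to reach, as a shift and turn from the pose commanded when the command began, along the tool's axes at that moment; what a row does not reach only later rows make up. A row lasts 1/10 s, in which the tool goes at most 0.05 m and 0.15 rad, less where a joint would pass 70% of its speed; a pose out of reach is approached as far as the arm can. The fingers move at their own pace and stop on an object; FORCE is the grip in N (left out, the last holds). Time passes only in rows, so rows that do not move let the fingers close. It prints the time, the measured TCP pose, the force, the opening and the grip force at its end. Input that does not fit is refused with a message, and nothing moves.
- read_state(): the state, without advancing time (a new reading comes with each control period).
- viewer.camera(name): name is "side" or "top"; returns a dict with "img" (420x560x3 uint8, red, green, blue), "fx", "fy", "cx", "cy" (pixels), "pose" (4x4, takes a point from camera to world coordinates). Camera axes: x right, y down, z forward; pixel columns grow to the right and rows downward; lengths in m; the calibration is good to about 2 mm. A picture is of the moment at which its call begins. There is no depth.
- close_job(): hands the job in; it is judged then, once.
The state is a dict: "time": time; "joint_positions": joint angles; "joint_vel": joint speeds; "joint_torque": joint torques, N m; "ee_pos": TCP position; "eef_rot": TCP orientation; "ft_force": force on the tool from outside, world axes, zero at the start; "torque": the same for the moment, N m; "width": finger opening in m; "grip_force": force on a finger pad.
Only numpy, scipy, OpenCV 4.12 (cv2) and the standard library are available. Lean on these libraries where they do the work, as an engineer would, in place of code of your own. Each camera call takes 0.05 s, during which the arm holds its last target. There are 200 camera calls.

## Working session

There is one attempt and no reset: what is moved stays moved. The work goes in short steps, Python scripts to look and compute and a shell command to move; the robot and the scene stay as the last step left them, time stands still between calls to the robot, and variables do not carry over. Pictures are saved under pics/ and viewed, at most 10 in all, crops included, and the job is handed in when it is done.

```bash
ls; mkdir -p pics
python3 - <<'E'
from bench import r, viewer, close_job, read_state
import cv2,numpy as np
s=read_state();print(s)
for n in("top","side"):
    c=viewer.camera(n);cv2.imwrite(f"pics/{n}0.png",c["img"][:,:,::-1]);print(n,c["fx"],c["fy"],c["cx"],c["cy"]);print(np.round(c["pose"],4))
E
```

```text
bench.py
jog.py
pics
{'time': 0.0, 'joint_positions': array([-1.21060026,  0.33288418, -0.06473338,  1.46092953,  0.02157811,
        1.34988444, -0.08847858]), 'joint_vel': array([ 4.37141518e-05, -1.10776252e-03,  3.08570705e-04,  1.05333949e-03,
       -1.32794617e-03,  8.73230710e-04,  2.48296346e-04]), 'joint_torque': array([-1.06177793e-04, -6.23255897e+01,  2.45791138e-02, -3.89890873e+01,
       -6.14151685e-02,  3.99047288e-02,  1.46844422e-04]), 'ee_pos': array([0.2332958 , 0.57945037, 0.24375193]), 'eef_rot': array([ 1.90197714e-01,  9.81745554e-01, -6.95509546e-04, -1.18448438e-04]), 'ft_force': array([-0.02874781,  0.46493046,  0.35772767]), 'torque': array([0.05193325, 0.02393372, 0.04153058]), 'grip_force': 0.0, 'width': 0.08673594850464006}
top 501.8321359911188 501.8321359911188 287.46240609538484 207.98845681152247
[[ 0.1214 -0.968   0.2197  0.3632]
 [-0.9926 -0.1186  0.0256 -0.0029]
 [ 0.0012 -0.2211 -0.9752  1.0325]
 [ 0.      0.      0.      1.    ]]
side 421.49907317523497 421.49907317523497 277.3878380399156 215.07438621092234
[[ 0.9815 -0.1138  0.154   0.4191]
 [-0.1907 -0.6534  0.7326 -0.6202]
 [ 0.0173 -0.7484 -0.663   0.7099]
 [ 0.      0.      0.      1.    ]]
```

View pics/top0.png

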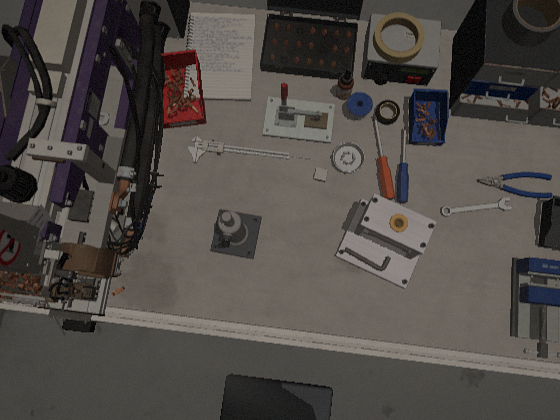

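View pics/side0.png

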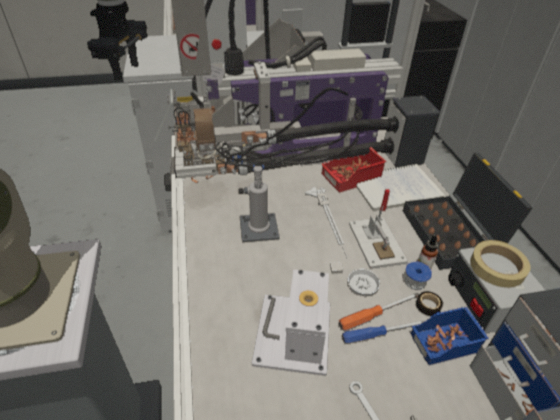

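Run:
```python
import cv2,numpy as np
t=cv2.imread("pics/top0.png");s=cv2.imread("pics/side0.png")
def z(i,x,y,w,h):return cv2.resize(i[y:y+h,x:x+w],(400,300),interpolation=cv2.INTER_CUBIC)
a=np.vstack([np.hstack([z(t,195,195,80,60),z(t,340,190,100,75)]),np.hstack([z(s,210,160,107,80),z(s,260,265,107,80)])])
cv2.imwrite("pics/c0.png",cv2.convertScaleAbs(a,alpha=1.6))
```

```text
(no output)
```

View pics/c0.png

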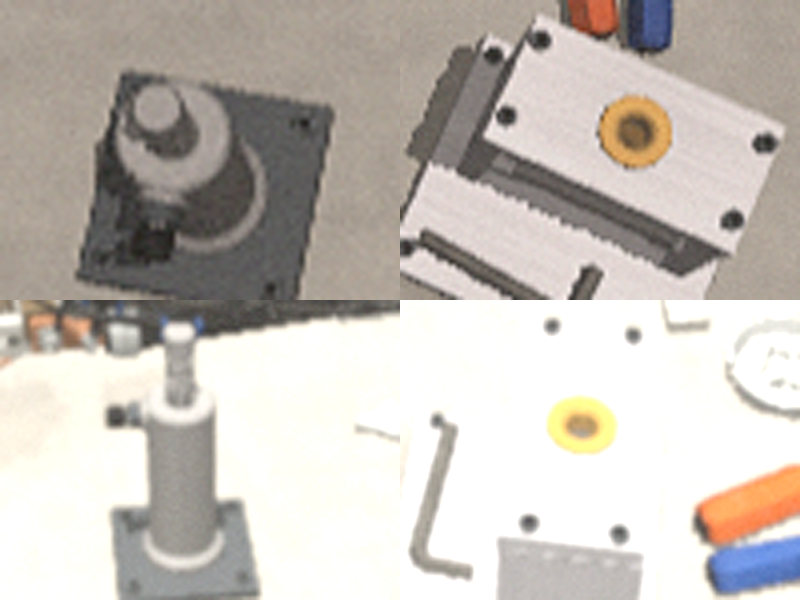

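```bash
cat > h.py <<'E'
from bench import r, viewer, close_job, read_state
import cv2,numpy as np
from scipy.spatial.transform import Rotation as R
def ray(c,u,v):
    P=c["pose"];d=P[:3,:3]@np.array([(u-c["cx"])/c["fx"],(v-c["cy"])/c["fy"],1]);return P[:3,3],d/np.linalg.norm(d)
def plane(c,u,v,z):
    o,d=ray(c,u,v);return o+d*(z-o[2])/d[2]
def tri(a,b):
    A=sum(np.eye(3)-np.outer(d,d) for o,d in(a,b));B=sum((np.eye(3)-np.outer(d,d))@o for o,d in(a,b));return np.linalg.solve(A,B)
def proj(c,p):
    q=np.linalg.inv(c["pose"])@np.r_[p,1];return np.array([c["fx"]*q[0]/q[2]+c["cx"],c["fy"]*q[1]/q[2]+c["cy"]])
def bush(c,roi):
    x,y,w,h=roi;H=cv2.cvtColor(np.ascontiguousarray(c["img"][y:y+h,x:x+w]),cv2.COLOR_RGB2HSV)
    m=cv2.inRange(H,(10,90,70),(30,255,255));k=max(cv2.findContours(m,0,1)[0],key=cv2.contourArea)
    (u,v),ax,_=cv2.fitEllipse(cv2.convexHull(k));return u+x,v+y,ax
def delta(dp): # world shift -> tool axes
    s=read_state();return R.from_quat(s["eef_rot"]).inv().apply(dp)
E
python3 - <<'E'
from h import *
t=viewer.camera("top");s=viewer.camera("side")
u,v,a=bush(t,(370,200,60,50));print(u,v,a,plane(t,u,v,.118))
u2,v2,a=bush(s,(290,280,40,40));print(u2,v2,a,plane(s,u2,v2,.118),tri(ray(t,u,v),ray(s,u2,v2)))
print("mandrel",plane(t,227,216,.18),plane(s,258.1,168,.18),tri(ray(t,227,216),ray(s,258.1,168)))
# stand yaw: knob px; flange ring of the post mouth
print("post mouth",plane(t,195+174/5,195+136/5,.131),"knob",plane(t,195+153/5,195+243/5,.121))
# frame top-plate screw heads
for p in [(541,39),(506,115),(765,142),(732,219)]:print(plane(t,340+(p[0]-400)/4,190+p[1]/4,.119))
print(R.from_quat(read_state()["eef_rot"]).as_matrix().round(3))
E
```

```text
398.36970710754395 222.4949607849121 (17.076305389404297, 18.073020935058594) [ 0.56684302 -0.18666754  0.118     ]
308.14521408081055 297.92040252685547 (14.817744255065918, 18.403568267822266) [ 0.56788687 -0.18828952  0.118     ] [ 0.56778415 -0.18706423  0.11622388]
mandrel [0.52832517 0.12189312 0.18      ] [0.53037775 0.12342279 0.18      ] [0.52914703 0.12176072 0.18100548]
post mouth [0.52696864 0.12226922 0.131     ] knob [0.48830865 0.12543936 0.121     ]
[ 0.60470762 -0.14028719  0.119     ]
[ 0.56649481 -0.12716213  0.119     ]
[ 0.56836772 -0.24735836  0.119     ]
[ 0.53054352 -0.23441549  0.119     ]
[[-0.928  0.373 -0.   ]
 [ 0.373  0.928 -0.001]
 [-0.    -0.001 -1.   ]]
```

Run:
```python
from h import *
t=viewer.camera("top");s=viewer.camera("side")
p=read_state()["ee_pos"]
print("tcp px",proj(t,p),proj(s,p), "body",proj(s,p+[0,0,.15]))
for q in ([.233,.4,0],[.35,.3,.0],[.35,.3,.3],[.45,.25,.25]):print(q,proj(t,np.array(q)),proj(s,np.array(q)))
for a,b in [((85,260),(204,125)),((115,240),(225,157)),((120,200),(270,158)),((55,150),(263,68)),((120,180),(120/1+110,150))]:
    print(a,b,tri(ray(t,*a),ray(s,*b)))
def z(i,x,y,w,h,W,H):return cv2.resize(np.ascontiguousarray(i[y:y+h,x:x+w,::-1]),(W,H),interpolation=cv2.INTER_CUBIC)
a=np.hstack([z(t["img"],0,100,180,240,400,533),z(s["img"],70,0,180,240,400,533)])
cv2.imwrite("pics/c1.png",cv2.convertScaleAbs(a,alpha=1.5))
```

```text
tcp px [-107.9985903   361.40253512] [124.96017013  64.34953502] body [111.68578829   5.54858088]
[0.233, 0.4, 0] [ 75.77930788 363.60529673] [139.34585688 174.61165388]
[0.35, 0.3, 0.0] [136.89341184 309.75988106] [182.38833768 191.97901603]
[0.35, 0.3, 0.3] [ 75.90449223 304.86911139] [164.52246079  85.879251  ]
[0.45, 0.25, 0.25] [133.79540622 245.55634982] [213.48030658 113.63507823]
(85, 260) (204, 125) [0.42582301 0.35733045 0.16331565]
(115, 240) (225, 157) [0.47506766 0.34711169 0.06766173]
(120, 200) (270, 158) [0.58208003 0.36488693 0.0358678 ]
(55, 150) (263, 68) [0.58238919 0.387591   0.28959776]
(120, 180) (230.0, 150) [0.53465676 0.3332825  0.11399177]
```

View pics/c1.png

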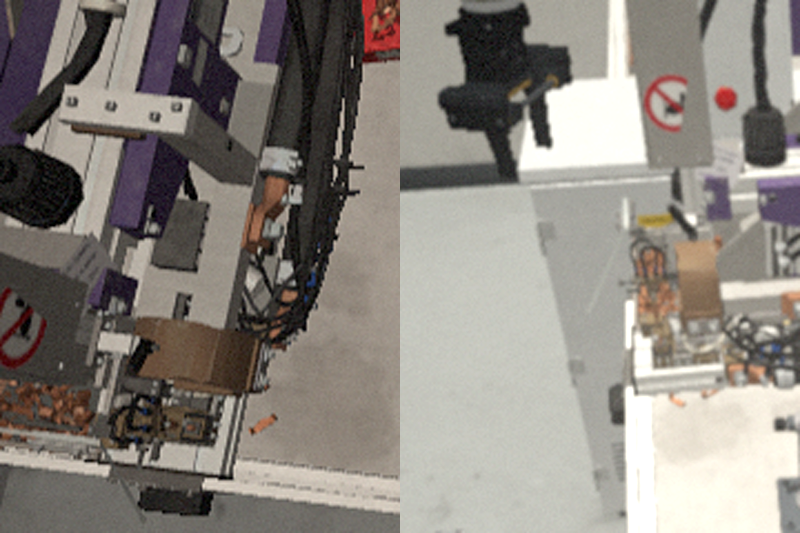

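Run:
```python
from h import *
p=read_state()["ee_pos"];print(p)
for w in ([.25,.39,.34],[.38,.17,.34],[.529,.122,.26],[.529,.122,.165],[.567,-.187,.32]):print(w,delta(np.array(w)-p).round(4))
```

```text
[0.23340787 0.57969192 0.24431128]
[0.25, 0.39, 0.34] [-0.0862 -0.1698 -0.0956]
[0.38, 0.17, 0.34] [-0.289  -0.3253 -0.0956]
[0.529, 0.122, 0.26] [-0.4451 -0.3142 -0.0156]
[0.529, 0.122, 0.165] [-0.4451 -0.3141  0.0794]
[0.567, -0.187, 0.32] [-0.5958 -0.5866 -0.0755]
```

```bash
python3 jog.py '[[[0, -0.02, -0.04, 0, 0.087], [-0.02, -0.05, -0.07, 0, 0.087], [-0.04, -0.09, -0.09, 0, 0.087], [-0.065, -0.13, -0.096, 0, 0.087], [-0.086, -0.17, -0.096, 0, 0.087], [-0.12, -0.196, -0.096, 0, 0.087], [-0.155, -0.222, -0.096, 0, 0.087], [-0.19, -0.249, -0.096, 0, 0.087], [-0.225, -0.276, -0.096, 0, 0.087], [-0.26, -0.303, -0.096, 0, 0.087], [-0.289, -0.325, -0.096, 0, 0.087], [-0.289, -0.325, -0.096, 0, 0.087]]]'
python3 - <<'E'
from h import *
p=read_state()["ee_pos"]
print(delta(np.array([.529,.122,.25])-p).round(4))
E
```

```text
time: 1.5
ee_pos: [0.3822, 0.166, 0.3409]
eef_rot: [0.194, 0.981, 0.0, 0.0]
ft_force: [0.1, 0.0, 0.5]
width: 0.0868
grip_force: 0.0
[-0.1524  0.0151  0.091 ]
```

```bash
python3 jog.py '[[[-0.04, 0.005, 0, 0, 0.087], [-0.08, 0.01, 0.02, 0, 0.087], [-0.12, 0.015, 0.045, 0, 0.087], [-0.152, 0.015, 0.07, 0, 0.087], [-0.152, 0.015, 0.091, 0, 0.087], [-0.152, 0.015, 0.091, 0, 0.087], [-0.152, 0.015, 0.091, 0, 0.087]]]'
python3 - <<'E'
from h import *
p=read_state()["ee_pos"]
print(delta(np.array([.529,.122,.165])-p).round(4))
t=viewer.camera("top");s=viewer.camera("side")
def z(i,x,y,w,h):return cv2.resize(np.ascontiguousarray(i[y:y+h,x:x+w,::-1]),(400,400),interpolation=cv2.INTER_CUBIC)
print(proj(s,p),proj(s,p+[0,0,-.022]))
cv2.imwrite("pics/c2.png",cv2.convertScaleAbs(np.hstack([z(t["img"],150,140,160,160),z(s["img"],180,90,160,160)]),alpha=1.4))
E
```

```text
time: 2.2
ee_pos: [0.5263, 0.1283, 0.25]
eef_rot: [0.19, 0.982, 0.0, -0.0]
ft_force: [-0.2, 0.4, 0.9]
width: 0.0871
grip_force: 0.0
[-0.0048 -0.0048  0.085 ]
[255.35979557 138.95827897] [255.54170511 148.06133161]
```

View pics/c2.png

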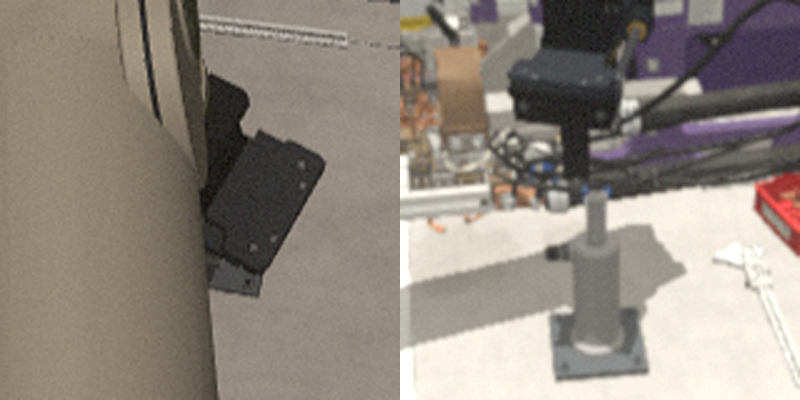

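```bash
python3 jog.py '[[[-0.005, -0.005, 0.02, 0, 0.087], [-0.005, -0.005, 0.05, 0, 0.087], [-0.005, -0.005, 0.075, 0, 0.087], [-0.005, -0.005, 0.085, 0, 0.087], [-0.005, -0.005, 0.085, 0, 0.06], [-0.005, -0.005, 0.085, 0, 0.03], [-0.005, -0.005, 0.085, 0, 0.022]]]' 5
python3 - <<'E'
from h import *
s=read_state();print(s["ee_pos"],s["ft_force"],s["width"])
c=viewer.camera("side");p=s["ee_pos"];print(proj(c,p))
E
```

```text
time: 3.0
ee_pos: [0.5303, 0.1214, 0.1662]
eef_rot: [0.19, 0.982, 0.001, 0.001]
ft_force: [-0.3, 0.6, 0.5]
width: 0.0706
grip_force: 0.0
[0.53034003 0.12137904 0.16620152] [-0.25531411  0.55819941  0.47072732] 0.07055456302187826
[258.31231131 173.73080116]
```

```bash
python3 jog.py '[[[0, 0, 0, 0, 0.03], [0, 0, 0, 0, 0.022], [0, 0, 0, 0, 0.022], [0, 0, 0, 0, 0.022], [0, 0, 0, 0, 0.022], [0, 0, 0, 0, 0.022]]]' 5;python3 jog.py '[[[0, 0, 0, 0, 0.01], [0, 0, 0, 0, 0.01], [0, 0, 0, 0, 0.01], [0, 0, 0, 0, 0.01]]]' 5
```

```text
time: 3.65
ee_pos: [0.5295, 0.121, 0.1645]
eef_rot: [0.19, 0.982, 0.0, -0.0]
ft_force: [0.8, 0.0, 0.1]
width: 0.0245
grip_force: 0.0
time: 4.05
ee_pos: [0.5298, 0.1226, 0.1647]
eef_rot: [0.19, 0.982, 0.001, 0.0]
ft_force: [1.4, 4.8, -0.5]
width: 0.0182
grip_force: 5.0
```

```bash
python3 jog.py '[[[0, 0.001, 0, 0, 0.01], [0, 0.002, 0, 0, 0.01], [0, 0.002, 0, 0, 0.01]]]' 5;python3 jog.py '[[[0, 0, 0, 0, 0.01], [0, 0, 0, 0, 0.01], [0, 0, 0, 0, 0.01]]]' 45
```

```text
time: 4.35
ee_pos: [0.5303, 0.1229, 0.1646]
eef_rot: [0.19, 0.982, -0.0, -0.0]
ft_force: [-0.2, 1.7, 0.3]
width: 0.0178
grip_force: 5.0
time: 4.65
ee_pos: [0.5303, 0.123, 0.1646]
eef_rot: [0.19, 0.982, 0.0, 0.0]
ft_force: [-0.1, 2.6, 0.3]
width: 0.0169
grip_force: 44.9
```

```bash
python3 jog.py '[[[0, 0, -0.002, 0, 0.01], [0, 0, -0.004, 0, 0.01], [0, 0, -0.006, 0, 0.01], [0, 0, -0.009, 0, 0.01], [0, 0, -0.012, 0, 0.01]]]';python3 jog.py '[[[0, 0, -0.01, 0, 0.01], [0, 0, -0.025, 0, 0.01], [0, 0, -0.04, 0, 0.01], [0, 0, -0.055, 0, 0.01], [0, 0, -0.07, 0, 0.01], [0, 0, -0.085, 0, 0.01], [0, 0, -0.1, 0, 0.01], [0, 0, -0.115, 0, 0.01], [0, 0, -0.13, 0, 0.01], [0, 0, -0.135, 0, 0.01], [0, 0, -0.135, 0, 0.01]]]'
python3 - <<'E'
from h import *
p=read_state()["ee_pos"];print(p,read_state()["ft_force"],delta(np.array([.567,-.187,.305])-p).round(4))
s=viewer.camera("side");i=np.ascontiguousarray(s["img"][60:240,180:340,::-1])
cv2.imwrite("pics/c3.png",cv2.convertScaleAbs(cv2.resize(i,(533,600),interpolation=cv2.INTER_CUBIC),alpha=1.4));print(proj(s,p),proj(s,p-[0,0,.153]))
E
```

```text
time: 5.15
ee_pos: [0.5304, 0.1228, 0.1762]
eef_rot: [0.19, 0.982, -0.0, 0.0]
ft_force: [4.7, 3.4, -8.0]
width: 0.017
grip_force: 44.8
time: 6.25
ee_pos: [0.5304, 0.1223, 0.3119]
eef_rot: [0.191, 0.982, 0.0, 0.0]
ft_force: [0.0, 0.1, -2.1]
width: 0.0168
grip_force: 44.9
[0.53041903 0.12234999 0.31189963] [ 0.03926792  0.05509045 -2.12612644] [-0.1496 -0.2732  0.0069]
[257.32840575 112.8872965 ] [258.32044424 176.17265142]
```

View pics/c3.png

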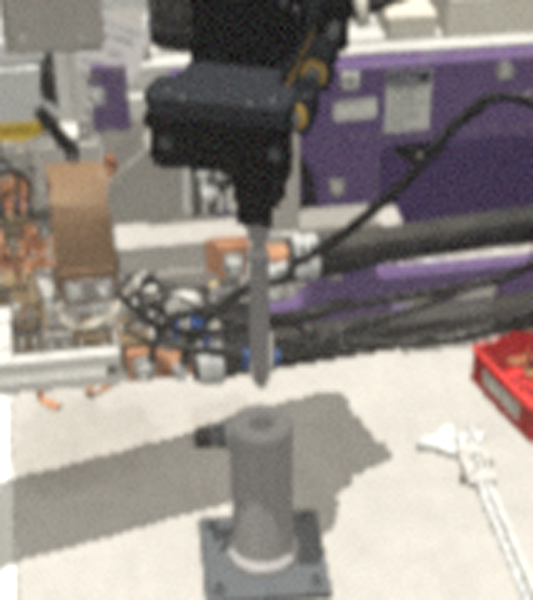

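```bash
python3 jog.py '[[[-0.01, -0.02, 0, 0, 0.01], [-0.03, -0.06, 0, 0, 0.01], [-0.05, -0.1, 0, 0, 0.01], [-0.07, -0.14, 0, 0, 0.01], [-0.095, -0.18, 0, 0, 0.01], [-0.12, -0.22, 0, 0, 0.01], [-0.14, -0.255, 0, 0, 0.01], [-0.151, -0.27, 0, 0, 0.01], [-0.151, -0.273, 0, 0, 0.01], [-0.151, -0.273, 0, 0, 0.01], [-0.151, -0.273, 0, 0, 0.01], [-0.151, -0.273, 0, 0, 0.01]]]'
python3 - <<'E'
from h import *
q=read_state();p=q["ee_pos"];print(p,q["eef_rot"],delta(np.array([.568,-.1877,.3])-p).round(4))
s=viewer.camera("side");t=viewer.camera("top")
n=p-[0,0,.153];print("nose pred",proj(s,n),proj(t,n),"bush",bush(s,(290,280,40,40)))
print("axis",[proj(s,p-[0,0,d]).round(1) for d in(.04,.08,.12)])
cv2.imwrite("pics/c4.png",np.hstack([cv2.resize(np.ascontiguousarray(x[:,:,::-1]),(400,600),interpolation=cv2.INTER_CUBIC) for x in(s["img"][190:340,260:360],t["img"][150:300,350:450])]))
E
```

```text
time: 7.5
ee_pos: [0.5685, -0.1852, 0.3114]
eef_rot: [0.189, 0.982, 0.0, -0.0]
ft_force: [0.1, 0.3, -1.5]
width: 0.0168
grip_force: 44.9
[ 0.56853921 -0.185204    0.31139478] [ 1.89151801e-01  9.81947767e-01  4.10815537e-04 -1.04100019e-04] [-0.0004 -0.0025  0.0114]
nose pred [309.65462538 281.52059333] [402.53933054 217.08735208] bush (308.2130756378174, 297.8002986907959, (15.087129592895508, 18.368656158447266))
axis [array([314.8, 233. ]), array([312.8, 251.5]), array([311. , 268.5])]
```

View pics/c4.png

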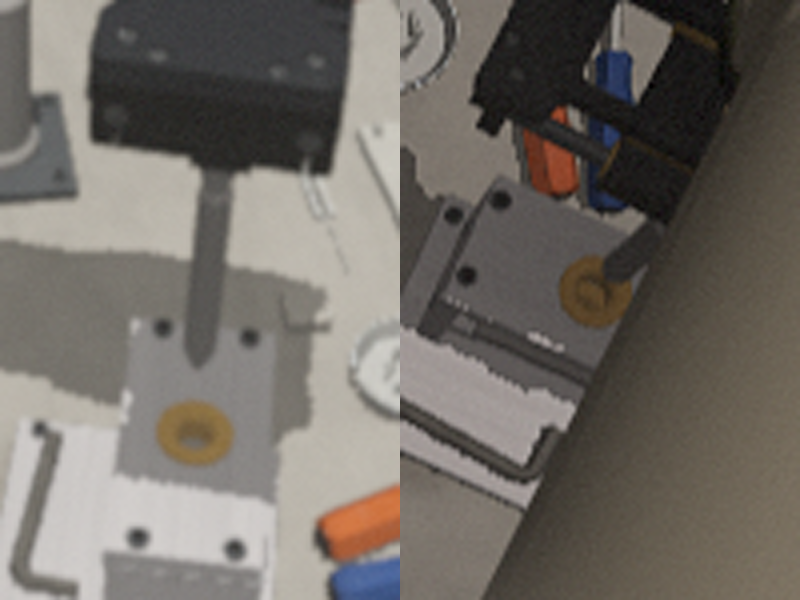

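```bash
python3 jog.py '[[[0, -0.002, 0.01, 0, 0.01], [0, -0.002, 0.02, 0, 0.01], [0, -0.002, 0.03, 0, 0.01], [0, -0.002, 0.035, 0, 0.01], [0, -0.002, 0.038, 0, 0.01], [0, -0.002, 0.041, 0, 0.01], [0, -0.002, 0.043, 0, 0.01], [0, -0.002, 0.043, 0, 0.01]]]'
```

```text
time: 8.4
ee_pos: [0.5676, -0.1887, 0.2684]
eef_rot: [0.19, 0.982, 0.0, -0.0]
ft_force: [-0.4, 0.6, -2.5]
width: 0.0169
grip_force: 44.9
```

```bash
python3 jog.py '[[[0, 0, 0.002, 0, 0.01], [0, 0, 0.004, 0, 0.01], [0, 0, 0.006, 0, 0.01], [0, 0, 0.006, 0, 0.01]]]'; python3 -c "
from h import *
print(delta(read_state()['ft_force']))"
```

```text
time: 8.8
ee_pos: [0.5675, -0.1886, 0.2622]
eef_rot: [0.19, 0.982, 0.0, -0.0]
ft_force: [0.1, 0.2, -2.2]
width: 0.017
grip_force: 44.9
[-0.00325443  0.16956174  2.15197033]
```

```bash
python3 jog.py '[[[0, 0, 0.002, 0, 0.01], [0, 0, 0.004, 0, 0.01], [0, 0, 0.006, 0, 0.01], [0, 0, 0.006, 0, 0.01]]]'; python3 jog.py '[[[0, 0, 0.002, 0, 0.01], [0, 0, 0.004, 0, 0.01], [0, 0, 0.006, 0, 0.01], [0, 0, 0.006, 0, 0.01]]]'; python3 -c "
from h import *
print(delta(read_state()['ft_force']))"
```

```text
time: 9.2
ee_pos: [0.5677, -0.1885, 0.2562]
eef_rot: [0.19, 0.982, 0.0, -0.0]
ft_force: [0.8, 0.6, -2.0]
width: 0.0171
grip_force: 44.9
time: 9.6
ee_pos: [0.5676, -0.1884, 0.2502]
eef_rot: [0.19, 0.982, 0.0, -0.0]
ft_force: [2.0, 1.8, -2.6]
width: 0.0169
grip_force: 44.9
[-1.21780263  2.42689512  2.55281023]
```

```bash
python3 jog.py '[[[-0.0003, 0.0008, 0, 0, 0.01], [-0.0003, 0.0008, 0.002, 0, 0.01], [-0.0003, 0.0008, 0.004, 0, 0.01], [-0.0003, 0.0008, 0.006, 0, 0.01], [-0.0003, 0.0008, 0.009, 0, 0.01], [-0.0003, 0.0008, 0.012, 0, 0.01], [-0.0003, 0.0008, 0.012, 0, 0.01]]]'; python3 -c "
from h import *
print(delta(read_state()['ft_force']))"
```

```text
time: 10.3
ee_pos: [0.568, -0.1879, 0.238]
eef_rot: [0.19, 0.982, 0.0, -0.0]
ft_force: [0.4, 1.6, -2.1]
width: 0.0169
grip_force: 44.9
[0.25942317 1.6573477  2.07467135]
```

```bash
python3 jog.py '[[[0, 0.0006, 0.002, 0, 0.01], [0, 0.0006, 0.005, 0, 0.01], [0, 0.0006, 0.008, 0, 0.01], [0, 0.0006, 0.011, 0, 0.01], [0, 0.0006, 0.013, 0, 0.01], [0, 0.0006, 0.013, 0, 0.01]]]'; python3 jog.py '[[[0, 0, 0.002, 0, 0.01], [0, 0, 0.004, 0, 0.01], [0, 0, 0.006, 0, 0.01], [0, 0, 0.008, 0, 0.01], [0, 0, 0.008, 0, 0.01]]]';python3 -c "
from h import *
print(delta(read_state()['ft_force']))"
```

```text
time: 10.9
ee_pos: [0.5683, -0.1874, 0.2252]
eef_rot: [0.19, 0.982, 0.0, -0.0]
ft_force: [0.9, -0.7, -2.5]
width: 0.0172
grip_force: 44.9
time: 11.4
ee_pos: [0.5683, -0.1874, 0.2172]
eef_rot: [0.19, 0.982, 0.0, -0.0]
ft_force: [0.3, 0.2, -1.5]
width: 0.017
grip_force: 44.9
[-0.20886688  0.32481199  1.51162849]
```

```bash
for k in 1 2; do python3 jog.py '[[[0, 0, 0.002, 0, 0.01], [0, 0, 0.004, 0, 0.01], [0, 0, 0.006, 0, 0.01], [0, 0, 0.008, 0, 0.01], [0, 0, 0.008, 0, 0.01]]]';done;python3 -c "
from h import *
print(delta(read_state()['ft_force']))"
```

```text
time: 11.9
ee_pos: [0.5684, -0.1875, 0.2092]
eef_rot: [0.19, 0.982, -0.0, -0.0]
ft_force: [0.4, -0.8, -1.8]
width: 0.0166
grip_force: 44.9
time: 12.4
ee_pos: [0.5683, -0.1874, 0.2011]
eef_rot: [0.19, 0.982, 0.0, -0.0]
ft_force: [1.0, -0.5, -3.5]
width: 0.0173
grip_force: 44.9
[-1.08372158 -0.11926798  3.52546509]
```

```bash
python3 jog.py '[[[0, 0, 0.002, 0, 0.01], [0, 0, 0.005, 0, 0.01], [0, 0, 0.008, 0, 0.01], [0, 0, 0.011, 0, 0.01], [0, 0, 0.011, 0, 0.01]]]';python3 jog.py '[[[0, 0, 0.003, 0, 0.01], [0, 0, 0.006, 0, 0.01], [0, 0, 0.009, 0, 0.01], [0, 0, 0.011, 0, 0.01], [0, 0, 0.011, 0, 0.01], [0, 0, 0.011, 0, 0.01], [0, 0, 0.011, 0, 0.01]]]';python3 - <<'E'
from h import *
q=read_state();p=q["ee_pos"];print(delta(q['ft_force']),q["joint_vel"].round(4).max())
s=viewer.camera("side");cv2.imwrite("pics/c5.png",cv2.resize(np.ascontiguousarray(s["img"][200:360,250:380,::-1]),(488,600),interpolation=cv2.INTER_CUBIC))
print(proj(s,p+[0,0,-.022]),[proj(s,np.r_[p[:2],p[2]-.153+h]).round(1) for h in(.104,.113,.122)])
E
```

```text
time: 12.9
ee_pos: [0.5683, -0.1873, 0.19]
eef_rot: [0.19, 0.982, 0.0, -0.0]
ft_force: [2.1, -1.3, -4.2]
width: 0.0169
grip_force: 44.9
time: 13.6
ee_pos: [0.5684, -0.1873, 0.1794]
eef_rot: [0.19, 0.982, 0.0, -0.0]
ft_force: [2.2, -0.2, -2.3]
width: 0.017
grip_force: 44.9
[-2.14287583  0.69211852  2.32626344] 0.0015
[309.82688035 282.89713528] [array([308.8, 293. ]), array([309.1, 289.7]), array([309.5, 286.3])]
```

View pics/c5.png

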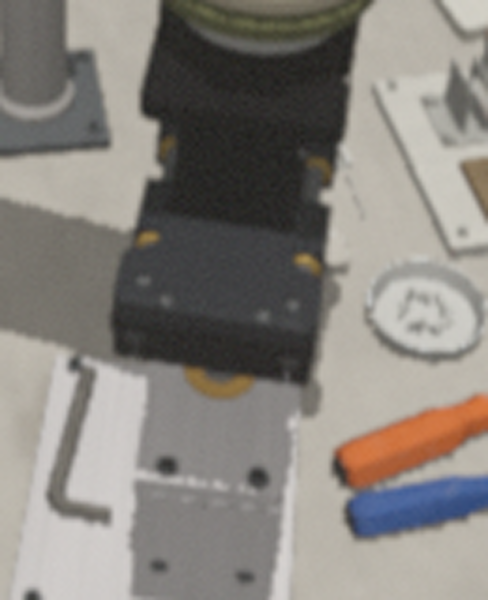

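The side view shows the gripper body hiding the bar, the brass flange just below it at about (308, 300) full-frame, and the hex key untouched. By the arm's position the nose is about 42 mm below the lower bush's mouth. The wrist carries only the mandrel's weight, so nothing is being forced.

```bash
python3 -c "
from bench import r, viewer, close_job, read_state
print(close_job())"
```

```text
the job is handed in; nothing more can be done
None
```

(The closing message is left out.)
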